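# Cask bungs from the drainer to the carrying board, in cask order

## Robot

A 7-joint arm with a two-finger parallel gripper is mounted at the origin on the work surface; the furniture and walls round the work are solid. World frame = base frame: x ahead of the robot, y to its left, z up, the work surface at z = 0. Lengths are in m, angles in rad, forces in N, time in s.
With the tool pointing down it reaches from about 0.4 to 0.85 m from the base axis. Payload 4.5 kg.
Tool frame: the origin (TCP) lies on the centre line of the jaws, within the pads' length; the fingertips stand 8 mm ahead of it and the grasp point (between the pads) lies 11 mm behind it; z points along the fingers, y is the line along which they close (so a half turn about z gives the same grasp; the last joint's range is limited). The gripper opens to 88 mm and grips with 3 to 60 N. Pads are 18 mm wide; open, the fingers measure 123 mm over their backs; the gripper's body (75 mm by 187 mm) begins 45 mm behind the grasp point.
Start: joints at [1.191, 0.689, -0.195, 1.565, 0.157, 0.902, -0.215], TCP at [0.251, -0.572, 0.223] pointing down, gripper open.
Joint ranges: [-3.01, 3.01], [-0.46, 2.08], [-1.47, 1.51], [0.13, 2.56], [-1, 4.14], [0.04, 2.09], [-2.66, 2.66]. Speed limits (rad/s): [2.57, 2.57, 3.14, 3.14, 3.14, 3.14, 3.14].

## Interface

Orientations are given as a rotation vector (axis times angle).
In Python, from plant import robot, cams, workorder gives the robot as it stands.
- The arm moves only by the shell command python3 -m jog 'ROWS' [FORCE]. ROWS is JSON, a list that holds one entry, the list of rows, each a list of 7 numbers: the shift along the tool's x, y, z as a fraction of full scale, then the turn, a rotation vector about the tool's x, y, z as a fraction of full scale, then the opening, from -1 (shut) to 1 (fully open). A call has 1 to 20 rows; each row shifts and turns the commanded pose from where the row before left it, along the tool's axes as they then stand; what a row does not reach is not made up. Full scale, the value 1, is 0.025 m for a shift and 4 degrees for a turn. A row lasts 1/12 s, in which the tool goes at most 41.7 mm and 7.16 degrees, less where a joint would pass 70% of its speed; a pose out of reach is approached as far as the arm can. A call with a number of a shift or a turn outside -1 to 1 is refused whole. A call with a gripper value outside its range is refused whole. The fingers move at their own pace and stop on an object; FORCE is the grip in N (left out, the last holds). Time passes only in rows, so rows that do not move let the fingers close. It gives the time, the measured TCP pose, the force, the opening and the grip force at its end, in the units of the state.
- robot.sense(): the state, without advancing time (a new reading comes with each control period).
- cams.read_camera(name): name is "scene" or "top" or "wrist"; returns (picture, depth): 400x640x3 uint8, red, green, blue; 400x640 float32, m along the optical axis (not along the pixel's ray), 0 where there is no reading.
- cams.calibration(name): a dict with "mtx" (3x3 intrinsics, pixels), "view" (4x4, takes a point from world to camera coordinates); the wrist camera has in their place "T_tool_cam" (4x4, takes a point from camera to tool coordinates, whose origin is the TCP and whose axes are the flange's). Camera axes: x right, y down, z forward; pixel columns grow to the right and rows downward; lengths in m; the calibration is good to about 2 mm. A picture is of the moment at which its call begins: read the wrist's pose just before it. calibration takes no time and is no camera call.
- workorder.finish_job(): hands the job in; it is judged then, once.
The state is a dict: "clock": time; "q": joint angles; "joint_vel": joint speeds; "effort": joint torques, N m; "tool_pos": TCP position; "tool_rot": TCP orientation; "force": force on the tool from outside, world axes, zero at the start; "wrist_torque": the same for the moment, N m; "grip_width": finger opening in m; "grip_force": force on a finger pad.
Only numpy, scipy, OpenCV 4.12 (cv2) and the standard library are available. Lean on these libraries where they do the work, as an engineer would, in place of code of your own. Each camera call takes 0.05 s, during which the arm holds its last target. There are 200 camera calls.

## Task

The four cask bungs have drained on the steel drainer; move all of them to the oak carrying board, each standing upright on the bottom of its own hole, and keep them in cask order so that each gets back to its own cask: the bung next to the drainer's turned-up end plate goes into the hole next to the board's raised handle end, the next bung into the next hole, and so on along the row. Lower each bung into its hole, do not drop it.

Things in the scene. Friction and masses are not known exactly. Their poses are not given: they have to be found in the camera images.
- bung_beech: turned pale beech bung, a plain low cone with a flat top: foot diameter 41, top 50, height 35; about 40 g. Sizes in mm. Origin: centre of its flat foot, z up; a body of revolution, so yaw means nothing.
- bung_oak: long dark oak bung, a slim cone, the tallest of the four: foot diameter 37, 42 near the top, height 62; about 60 g. Sizes in mm. Origin: centre of its flat foot, z up; a body of revolution, so yaw means nothing.
- bung_silicone: white silicone bung: cone of foot diameter 34 widening to 41, under a domed lip of diameter 49 whose straight side lies 24 to 33 above the foot; height 41.5; about 60 g. Sizes in mm. Origin: centre of its flat foot, z up; a body of revolution, so yaw means nothing.
- bung_steel: stainless steel bung: plug of diameter 39 with a black sealing ring, above it a round head of diameter 45 (straight side 23 to 40 above the foot) and on top a small boss of diameter 22 up to 53; about 180 g. Sizes in mm. Origin: centre of its flat foot, z up; a body of revolution, so yaw means nothing.
- ring_1: plain stainless ring fixed on the drainer, outside diameter 55 mm, inside 51, 9 high; origin at the centre of its lower rim, level with the drainer's sheet. At the start the beech bung stands in it.
- ring_2: plain stainless ring fixed on the drainer, outside diameter 55 mm, inside 51, 9 high; origin at the centre of its lower rim, level with the drainer's sheet. At the start the oak bung stands in it.
- ring_3: plain stainless ring fixed on the drainer, outside diameter 55 mm, inside 51, 9 high; origin at the centre of its lower rim, level with the drainer's sheet. At the start the silicone bung stands in it.
- ring_4: plain stainless ring fixed on the drainer, outside diameter 55 mm, inside 51, 9 high; origin at the centre of its lower rim, level with the drainer's sheet. At the start the steel bung stands in it.
- drainer: fixed stainless drainer, 66 x 276 mm, on rubber feet; origin at the centre of its underside on the counter, y along the row, z up. The bungs stand on its sheet, 10 mm above the counter, at y = -96, -32, +32, +96 mm (x = 0), each inside one of the rings, whose rims are 19 above the counter. Its -y end (y = -137) is turned up into a plate 60 high with a hanging slot; the +y end is flat.
- board: fixed oak carrying board, 66 x 282 mm over all, 20 thick; origin at the centre of its underside on the counter, y along the row, z up. Four round flat-bottomed holes, diameter 51, 10 deep (floor 10 mm above the counter, rim 20), at y = -96, -32, +32, +96 mm (x = 0). On its +y end (y = +132 to +150) stands a raised handle end, 66 high, with a hand slot; the -y end is flat.
Not all that is in view belongs to the job. Leave any blue or red look-alike of the bung_steel alone. Leave any pink look-alike of the bung_silicone alone.

How it is judged:
By the outcome, as a careful person would: the job done as asked, in the order asked, and still so for the second after the job is handed in, with the robot touching nothing.
It also fails if it takes over 120 s, if anything falls off the work surface, if the arm or the gripper's body presses on something with over 40 N, if the wrist force passes 120 N, or if a joint passes its speed limit or range.

## Working session

There is one attempt and no reset: what is moved stays moved. The work goes in short steps, Python scripts to look and compute and a shell command to move; the robot and the scene stay as the last step left them, time stands still between calls to the robot, and variables do not carry over. Pictures are saved under pics/ and viewed, at most 15 in all, crops included, and the job is handed in when it is done.

```bash
mkdir -p pics; ls; python3 - <<'E'
from plant import robot,cams,workorder
import cv2,numpy as np
np.set_printoptions(precision=4,suppress=True)
print(robot.sense())
for n in("scene","top"):
    p,d=cams.read_camera(n); cv2.imwrite(f'pics/{n}0.png',p[:,:,::-1]); np.savez(f'pics/{n}0.npz',p=p,d=d)
    print(n,cams.calibration(n),(d>0).mean())
print(cams.calibration("wrist"))
E
```

```text
pics
{'clock': 0.0, 'q': array([ 1.1908,  0.69  , -0.1945,  1.5663,  0.1573,  0.9025, -0.2151]), 'joint_vel': array([-0.0007,  0.0028,  0.0015, -0.0022,  0.0007, -0.0004,  0.0007]), 'effort': array([  0.0003, -52.7562,  -1.2666, -15.3429,  -0.0526,   0.0066,
         0.0002]), 'tool_pos': array([ 0.251 , -0.5717,  0.2226]), 'tool_rot': array([-3.0728, -0.6451,  0.0008]), 'force': array([ 0.1342, -0.0879, -0.3099]), 'wrist_torque': array([-0.006 ,  0.0058, -0.0223]), 'grip_force': 0.0, 'grip_width': 0.08787680776636697}
scene {'mtx': array([[474.6848,   0.    , 320.436 ],
       [  0.    , 474.6848, 202.2121],
       [  0.    ,   0.    ,   1.    ]]), 'view': array([[ 0.5036, -0.8636, -0.0233, -0.3135],
       [-0.3332, -0.1693, -0.9275,  0.207 ],
       [ 0.7971,  0.4748, -0.373 ,  0.5735],
       [ 0.    ,  0.    ,  0.    ,  1.    ]])} 0.99598046875
top {'mtx': array([[520.5972,   0.    , 323.9217],
       [  0.    , 520.5972, 196.6525],
       [  0.    ,   0.    ,   1.    ]]), 'view': array([[ 0.0031, -1.    , -0.0094, -0.1029],
       [-0.9968, -0.0023, -0.0798,  0.4759],
       [ 0.0798,  0.0096, -0.9968,  1.2452],
       [ 0.    ,  0.    ,  0.    ,  1.    ]])} 0.99596484375
{'mtx': array([[331.5746,   0.    , 321.2523],
       [  0.    , 331.5746, 200.0187],
       [  0.    ,   0.    ,   1.    ]]), 'T_tool_cam': array([[ 0.0004, -0.9666, -0.2564,  0.0665],
       [ 1.    ,  0.0003,  0.0002, -0.0005],
       [-0.0001, -0.2564,  0.9666, -0.1622],
       [ 0.    ,  0.    ,  0.    ,  1.    ]])}
```

View pics/scene0.png

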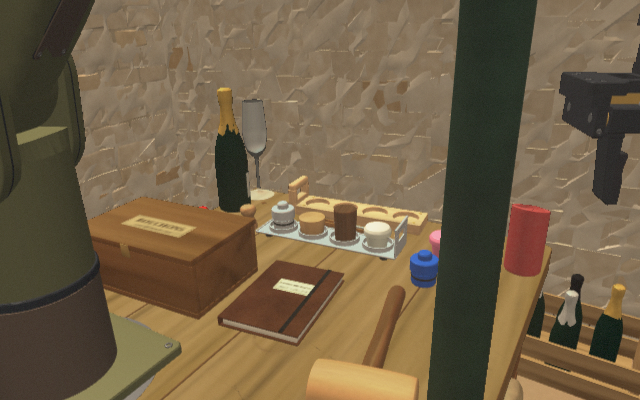

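View pics/top0.png

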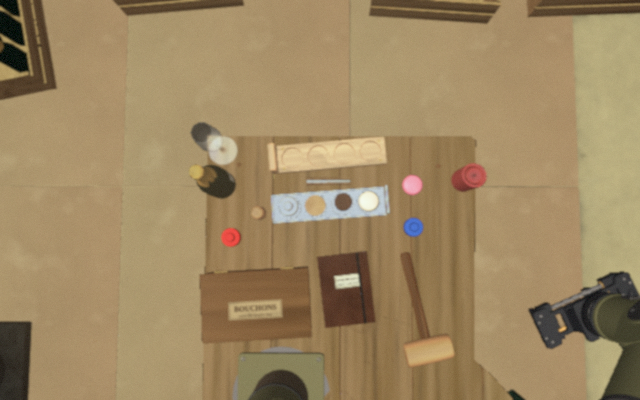

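Top view: the drainer row is, from left, steel (289,206), beech (316,205), oak (343,202) and silicone (368,202), with the end plate at right (386,200). The board holes are at (290,157), (317,155), (345,152) and (372,150), with the handle at left (271,157). So the order from the handle is silicone, oak, beech, steel. The look-alikes are red (231,237), blue (413,227) and pink (412,185), plus a cork (257,213). A post stands near the scene camera, and the glass (222,150) and bottle (215,180) are tall.

```bash
cat > h.py <<'E'
import numpy as np,cv2
from plant import robot,cams
from scipy.spatial.transform import Rotation as R
np.set_printoptions(precision=4,suppress=True)
def camT(n,s=None):
    c=cams.calibration(n)
    if n!="wrist": return c["mtx"],np.linalg.inv(c["view"])
    s=s or robot.sense(); T=np.eye(4);T[:3,:3]=R.from_rotvec(s["tool_rot"]).as_matrix();T[:3,3]=s["tool_pos"]
    return c["mtx"],T@c["T_tool_cam"]
def ray(K,T,uv):
    d=np.linalg.solve(K,np.array([uv[0],uv[1],1.]));return T[:3,3],T[:3,:3]@d
def onz(K,T,uv,z):
    o,d=ray(K,T,uv);return o+d*(z-o[2])/d[2]
def cross(r1,r2):
    (o1,d1),(o2,d2)=r1,r2
    t=np.linalg.lstsq(np.c_[d1,-d2],o2-o1,rcond=None)[0]
    a,b=o1+t[0]*d1,o2+t[1]*d2;return (a+b)/2,np.linalg.norm(a-b)
def dep(K,T,d,uv):
    o,r=ray(K,T,uv);return o+r*d[int(uv[1]),int(uv[0])]
E
python3 - <<'E'
from h import *
K,T=camT("top");d=np.load('pics/top0.npz')['d']
for n,uv,z in[("steel",(289,206),.06),("beech",(316,205),.045),("oak",(343,202),.072),("sil",(368,202),.05),("h1",(290,157),.015),("h4",(372,150),.015),("handle",(271,157),.066),("glass",(222,150),.0),("bottle",(197,172),.3),("pink",(412,185),.04),("blue",(413,227),.05),("bookcorner",(340,255),0.03),("rod",(328,181),.005),("box",(255,290),.1)]:
    print(n,onz(K,T,uv,z),dep(K,T,d,uv))
K,T=camT("scene");d=np.load('pics/scene0.npz')['d']
for uv in[(490,100),(480,200),(470,350),(530,50)]:print("post",dep(K,T,d,uv))
p,_=cams.read_camera("wrist");cv2.imwrite("pics/w0.png",p[:,:,::-1])
s=robot.sense();print(R.from_rotvec(s['tool_rot']).as_matrix())
E
```

```text
steel [ 0.4507 -0.0201  0.06  ] [ 0.4507 -0.02    0.0585]
beech [ 0.4541 -0.0831  0.045 ] [ 0.4539 -0.0832  0.0481]
oak [ 0.4595 -0.1464  0.072 ] [ 0.4594 -0.1464  0.0735]
sil [ 0.4612 -0.2061  0.05  ] [ 0.4614 -0.2063  0.0478]
h1 [ 0.5737 -0.0181  0.015 ] [ 0.5736 -0.0182  0.0161]
h4 [ 0.5914 -0.219   0.015 ] [ 0.5917 -0.2192  0.013 ]
handle [0.5656 0.0227 0.066 ] [0.5658 0.0228 0.0652]
glass [0.5934 0.1523 0.    ] [0.59   0.1482 0.0196]
bottle [0.5    0.1366 0.3   ] [0.505  0.1467 0.2605]
pink [ 0.5028 -0.3119  0.04  ] [ 0.5023 -0.3111  0.0453]
blue [ 0.4025 -0.3116  0.05  ] [ 0.4025 -0.3113  0.0523]
bookcorner [ 0.3358 -0.1405  0.03  ] [ 0.3354 -0.1408  0.0151]
rod [ 0.5159 -0.1114  0.005 ] [ 0.515  -0.1114  0.0126]
box [0.2594 0.0514 0.1   ] [0.2593 0.0516 0.0992]
post [-0.052  -0.4736  0.3678]
post [-0.0514 -0.4738  0.3291]
post [-0.0508 -0.4764  0.2577]
post [-0.0423 -0.4834  0.3843]
[[ 0.9156  0.4021 -0.0006]
 [ 0.4021 -0.9156  0.0012]
 [-0.0001 -0.0013 -1.    ]]
```

```bash
python3 -m jog '[[[0.88,-0.7,-0.06,0,0,0,1],[0.88,-0.7,-0.06,0,0,0,1],[0.88,-0.7,-0.06,0,0,0,1],[0.88,-0.7,-0.06,0,0,0,1],[0.88,-0.7,-0.06,0,0,0,1],[0.88,-0.7,-0.06,0,0,0,1],[0.88,-0.7,-0.06,0,0,0,1],[0.88,-0.7,-0.06,0,0,0,1],[0.88,-0.7,-0.06,0,0,0,1],[0.88,-0.7,-0.06,0,0,0,1],[0.88,-0.7,-0.06,0,0,0,1],[0.88,-0.7,-0.06,0,0,0,1],[0.88,-0.7,-0.06,0,0,0,1],[0.88,-0.7,-0.06,0,0,0,1],[0.88,-0.7,-0.06,0,0,0,1],[0.88,-0.7,-0.06,0,0,0,1],[0.88,-0.7,-0.06,0,0,0,1],[0.88,-0.7,-0.06,0,0,0,1],[0,0,0,0,0,0,1],[0,0,0,0,0,0,1]]]'
```

```text
clock: 1.82
tool_pos: [0.4878, -0.1228, 0.2503]
tool_rot: [-3.073, -0.651, -0.0]
force: [-0.7, -0.6, 0.2]
grip_width: 0.0882
grip_force: 0.0
```

```bash
python3 -m jog '[[[0,0,0,0,0,-1,1],[0,0,0,0,0,-1,1],[0,0,0,0,0,-1,1],[0,0,0,0,0,-1,1],[0,0,0,0,0,-1,1],[0,0,0,0,0,-1,1],[0,0,0,0,0,-1,1],[0,0,0,0,0,-1,1],[0,0,0,0,0,-1,1],[0,0,0,0,0,-1,1],[0,0,0,0,0,-1,1],[0,0,0,0,0,-1,1],[0,0,0,0,0,-1,1],[0,0,0,0,0,-1,1],[0,0,0,0,0,-1,1],[0,0,0,0,0,-1,1],[0,0,0,0,0,-1,1],[0,0,0,0,0,-0.8,1],[0,0,0,0,0,0,1],[0,0,0,0,0,0,1]]]'; python3 - <<'E'
from h import *
p,d=cams.read_camera("wrist");s=robot.sense();np.savez('pics/w1.npz',p=p,d=d);cv2.imwrite("pics/w1.png",p[:,:,::-1])
print(s['q'],s['tool_pos'],R.from_rotvec(s['tool_rot']).as_matrix(),s['force'])
E
```

```text
clock: 3.48
tool_pos: [0.4865, -0.126, 0.2501]
tool_rot: [-2.128, -2.31, 0.002]
force: [-0.0, 0.1, -0.5]
grip_width: 0.088
grip_force: 0.0
[ 0.5037  0.5307 -0.535   1.8832  0.3599  0.8246 -0.1367] [ 0.4867 -0.1257  0.2502] [[-0.0823  0.9966 -0.0007]
 [ 0.9966  0.0823 -0.0005]
 [-0.0005 -0.0007 -1.    ]] [ 0.2195  0.1504 -1.0412]
```

View pics/w1.png

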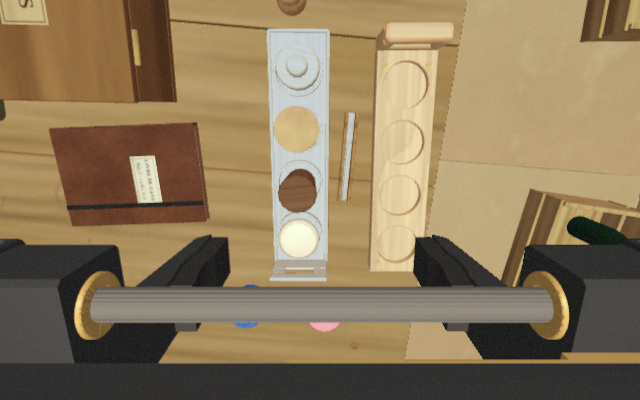

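View from the wrist (up = +y): steel (298,66), beech (297,129), oak (298,190), silicone (298,239) and the turned-up plate (299,270). The holes are at (405,85), (403,142), (400,195) and (397,243), with the handle at the top (417,35). A second wrist position will give the heights.

```bash
python3 -m jog '[[[-0.3,0.8,0,0,0,0,1],[-0.3,0.8,0,0,0,0,1],[-0.3,0.8,0,0,0,0,1],[-0.3,0.8,0,0,0,0,1],[0,0,0,0,0,0,1],[0,0,0,0,0,0,1],[0,0,0,0,0,0,1]]]'; cat > det.py <<'E'
from h import *
def blob(p,uv,r,f):
    u,v=map(int,uv);c=cv2.medianBlur(np.ascontiguousarray(p[max(v-r,0):v+r,u-r:u+r]),3)
    h=cv2.cvtColor(c,cv2.COLOR_RGB2HSV).astype(int);m=f(h).astype(np.uint8)
    cs=cv2.findContours(m,cv2.RETR_EXTERNAL,cv2.CHAIN_APPROX_NONE)[0];k=max(cs,key=cv2.contourArea)
    (x,y),ax,an=cv2.fitEllipse(cv2.convexHull(k));return np.array([x+u-r,y+max(v-r,0)]),ax
def hough(p,uv,r,rr):
    u,v=map(int,uv);v0=max(v-r,0);g=cv2.cvtColor(p[v0:v+r,u-r:u+r],cv2.COLOR_RGB2GRAY);g=cv2.GaussianBlur(cv2.resize(g,None,fx=3,fy=3,interpolation=cv2.INTER_CUBIC),(5,5),0)
    c=cv2.HoughCircles(g,cv2.HOUGH_GRADIENT_ALT,1.5,20,param1=100,param2=.5,minRadius=rr[0]*3,maxRadius=rr[1]*3)
    return [] if c is None else [(np.array([q[0]/3+u-r,q[1]/3+v0]),q[2]/3) for q in c.reshape(-1,q.size if 0 else c.shape[-1])]
E
python3 - <<'E'
from det import *
p2,d=cams.read_camera("wrist");s=robot.sense();np.savez('pics/w2.npz',p=p2,d=d);cv2.imwrite("pics/w2.png",p2[:,:,::-1])
K2,T2=camT("wrist",s);np.save('T2.npy',T2);print(s['tool_pos'])
z=np.load('pics/w1.npz');p1=z['p']
s1=dict(tool_pos=np.array([0.4867,-0.1257,0.2502]),tool_rot=R.from_matrix(np.array([[-0.0823,0.9966,-0.0007],[0.9966,0.0823,-0.0005],[-0.0005,-0.0007,-1]])).as_rotvec())
K,T1=camT("wrist",s1);np.save('T1.npy',T1)
def proj(T,X): 
    c=np.linalg.inv(T)@np.r_[X,1];q=K@c[:3];return q[:2]/q[2]
import itertools
for n,uv,h in[("steel",(298,66),.06),("beech",(297,129),.045),("oak",(298,190),.072),("sil",(298,239),.05),("h1",(405,85),.02),("h2",(403,142),.02),("h3",(400,195),.02),("h4",(397,243),.02)]:
    X=onz(K,T1,uv,h);uv2=proj(T2,X);print(n,X,uv2)
    rr=(15,33)if n[0]=='h'else(7,33)
    for nm,p,q in(("a",p1,uv),("b",p2,uv2)):
        print('  ',nm,[(c.round(1).tolist(),round(float(r),1)) for c,r in hough(p,q,36,rr)])
E
```

```text
clock: 4.12
tool_pos: [0.5685, -0.1476, 0.2501]
tool_rot: [-2.124, -2.313, 0.002]
force: [-0.8, 0.0, 0.1]
grip_width: 0.0886
grip_force: 0.0
[ 0.5684 -0.1475  0.2503]
steel [ 0.4552 -0.0175  0.06  ] [216.0868  34.3436]
   a [([298.5, 68.0], 21.7), ([298.5, 68.0], 9.5)]
   b [([223.5, 44.5], 27.0), ([223.5, 44.5], 21.6), ([214.0, 32.5], 11.1)]
beech [ 0.4571 -0.0796  0.045 ] [221.9606 101.3565]
   a [([299.5, 128.5], 25.2)]
   b []
oak [ 0.464  -0.1408  0.072 ] [220.5231 162.8123]
   a [([295.5, 191.0], 21.9), ([295.5, 191.0], 30.8), ([300.5, 183.0], 22.0), ([300.5, 183.0], 30.1)]
   b [([233.5, 158.5], 22.0)]
sil [ 0.4666 -0.2047  0.05  ] [228.0431 215.4487]
   a [([299.5, 238.5], 19.9), ([299.5, 238.5], 26.0)]
   b [([231.0, 217.0], 19.6), ([231.0, 217.0], 26.1), ([231.0, 217.0], 22.3)]
h1 [ 0.5729 -0.0227  0.02  ] [334.7171  57.7658]
   a [([405.0, 83.5], 22.3)]
   b [([335.0, 55.0], 21.8)]
h2 [ 0.5799 -0.0856  0.02  ] [335.5075 117.0063]
   a [([402.0, 143.0], 21.5)]
   b [([337.0, 115.5], 24.2), ([337.0, 115.5], 20.0)]
h3 [ 0.5856 -0.1492  0.02  ] [335.0804 172.0049]
   a [([400.0, 195.5], 20.2)]
   b [([334.0, 173.0], 20.8)]
h4 [ 0.5908 -0.2117  0.02  ] [334.4062 221.7469]
   a [([395.5, 242.0], 18.0), ([395.5, 242.0], 20.6)]
   b [([333.5, 220.0], 21.3)]
```

View pics/w2.png

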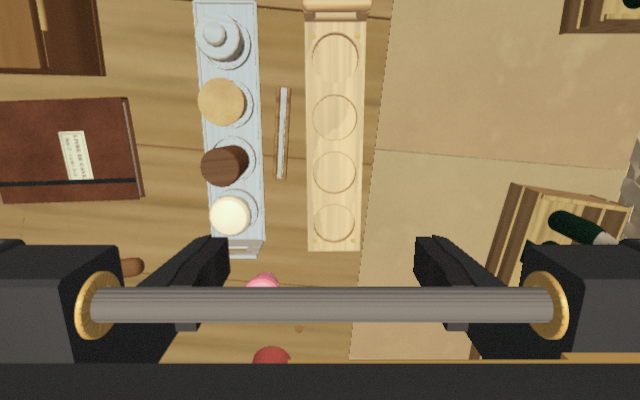

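Second wrist view: the same objects, with the drainer now at columns 200-260 and the board at 305-365. Bung tops are steel (214,33), beech (221,102), oak (220,165) and silicone (230,216).

```bash
python3 - <<'E'
from det import *
K=cams.calibration("wrist")["mtx"];T1,T2=np.load('T1.npy'),np.load('T2.npy');p1=np.load('pics/w1.npz')['p'];p2=np.load('pics/w2.npz')['p']
F={"beech":lambda h:(h[...,0]>10)&(h[...,0]<28)&(h[...,1]>75)&(h[...,2]>150),
"oak":lambda h:(h[...,2]<95),"sil":lambda h:(h[...,2]>215)&(h[...,1]<75)}
for n,a,b in[("beech",(297,129),(221,102)),("oak",(298,190),(220,164)),("sil",(298,239),(230,216))]:
    r=25 if n!="beech" else 30
    (c1,x1),(c2,x2)=blob(p1,a,r,F[n]),blob(p2,b,r,F[n])
    print(n,c1,x1,c2,x2,cross(ray(K,T1,c1),ray(K,T2,c2)))
for n,a,b in[("steelboss",(297,65.5),(214,33)),("ring4",(298.5,68),(223.5,44.5)),("oakring",(300.5,183),(233.5,158.5)),("h1",(405,83.5),(335,55)),("h2",(402,143),(337,115.5)),("h3",(400,195.5),(334,173)),("h4",(395.5,242),(333.5,220))]:
    X,e=cross(ray(K,T1,a),ray(K,T2,b));print(n,X,e,onz(K,T1,a,.02),onz(K,T2,b,.02))
# drainer corner lines check: bung row from ideal spacing printed by hand
s=np.hstack([cv2.resize(p1[20:290,230:470],None,fx=2,fy=2)[:540],]);cv2.imwrite('pics/c1.png',s[:,:,::-1])
E
```

```text
beech [295.8702 128.7747] (43.95041275024414, 45.45410919189453) [195.639  101.6031] (59.13813781738281, 98.53340911865234) (array([ 0.4613, -0.0784,  0.1308]), np.float64(0.007365660557855082))
oak [312.5189 180.5605] (2.679015874862671, 7.595523357391357) [236.5515 163.9984] (18.533632278442383, 32.628196716308594) (array([ 0.4776, -0.1381,  0.0562]), np.float64(0.010591215084471957))
sil [297.9917 238.2761] (37.00437545776367, 38.131927490234375) [228.4069 215.1983] (37.45085525512695, 38.44054412841797) (array([ 0.4664, -0.2051,  0.0473]), np.float64(0.0003923549713635602))
steelboss [ 0.4545 -0.0175  0.0647] 0.00035233277174053705 [ 0.451  -0.0124  0.02  ] [ 0.4406 -0.0092  0.02  ]
ring4 [ 0.4526 -0.0179  0.0243] 0.0051896792987173555 [ 0.4528 -0.0148  0.02  ] [ 0.4509 -0.0198  0.02  ]
oakring [ 0.4638 -0.144   0.0195] 0.0009544912964199746 [ 0.4637 -0.1443  0.02  ] [ 0.464  -0.1434  0.02  ]
h1 [ 0.5728 -0.0206  0.0205] 0.0012662413590838345 [ 0.5727 -0.0212  0.02  ] [ 0.573  -0.0199  0.02  ]
h2 [ 0.5812 -0.0855  0.0129] 0.003682585346295992 [ 0.5789 -0.0868  0.02  ] [ 0.5815 -0.0837  0.02  ]
h3 [ 0.5843 -0.1492  0.025 ] 0.0009695891533223728 [ 0.5857 -0.1498  0.02  ] [ 0.5844 -0.1505  0.02  ]
h4 [ 0.5895 -0.2109  0.0175] 0.0011096048158461339 [ 0.5887 -0.2105  0.02  ] [ 0.5895 -0.2096  0.02  ]
```

View pics/c1.png

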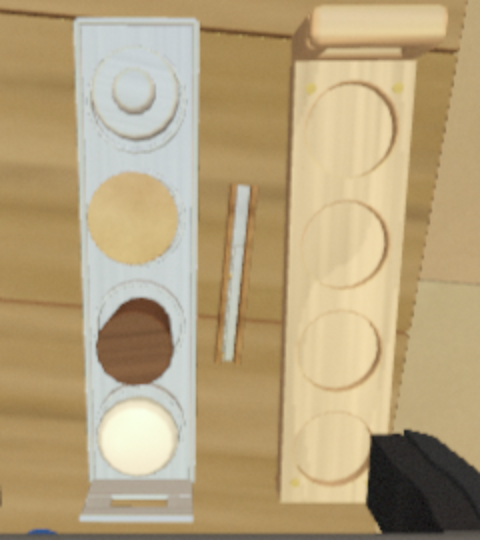

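Close crop confirms steel (296,65), beech (296,129), oak (297,191) and silicone (299,238) next to the plate. The hole next to the handle is h1, the empty one at (405,84). Hole rim heights come out around 0.02, the silicone near 0.05 and the steel boss around 0.064, all consistent.

```bash
cat >> h.py <<'E'
def go(x,s=None):
    s=s or robot.sense();M=R.from_rotvec(s["tool_rot"]).as_matrix();u=M.T@(np.array(x)-s["tool_pos"])/.025
    print("at",s["tool_pos"],"units",u.round(2),"tooly yaw",np.degrees(np.arctan2(M[1,1],M[0,1])).round(1))
E
python3 - <<'E'
from det import *
K=cams.calibration("wrist")["mtx"];T1,T2=np.load('T1.npy'),np.load('T2.npy');p1=np.load('pics/w1.npz')['p'];p2=np.load('pics/w2.npz')['p']
def lab(n,p,uv,r):
    # segment by Lab distance to the seed colour
    L=cv2.cvtColor(cv2.medianBlur(p,3),cv2.COLOR_RGB2LAB).astype(float);u,v=uv
    ref=np.median(L[v-5:v+6,u-5:u+6].reshape(-1,3),0);m=(np.linalg.norm(L-ref,axis=2)<r).astype(np.uint8)
    m=cv2.morphologyEx(m,cv2.MORPH_OPEN,np.ones((3,3)));k,l,st,c=cv2.connectedComponentsWithStats(m);i=l[v,u];return c[i],st[i]
for n,a,b,r in[("beech",(297,129),(221,102),22),("oak",(298,190),(220,164),22)]:
    c1,x1=lab(n,p1,a,r);c2,x2=lab(n,p2,b,r);print(n,c1,x1,c2,x2,cross(ray(K,T1,c1),ray(K,T2,c2)),onz(K,T1,c1,.045 if n=="beech" else .072))
z=np.load('pics/w1.npz')['d'];print("rod max", max(dep(K,T1,z,(u,v))[2] for u in range(338,358) for v in range(115,200,3)))
print("box/red heights",)
go([.4664,-.2051,.13]);go([.4664,-.2051,.03])
E
```

```text
beech [295.8942 128.7539] [ 273  106   46   47 1682] [220.1556 101.2987] [ 198   78   46   48 1761] (array([ 0.456 , -0.0795,  0.0476]), np.float64(0.0004354625455745254)) [ 0.4559 -0.0794  0.045 ]
oak [296.8736 193.2527] [ 279  175   37   37 1100] [219.3444 166.7847] [ 201  148   38   38 1147] (array([ 0.4629, -0.1447,  0.0722]), np.float64(0.0006451126045567572)) [ 0.463  -0.1444  0.072 ]
rod max 0.016882228640952512
box/red heights
at [ 0.5684 -0.1475  0.2503] units [-1.95 -4.26  4.82] tooly yaw 4.9
at [ 0.5684 -0.1475  0.2503] units [-1.95 -4.25  8.82] tooly yaw 4.9
```

```bash
python3 -m jog '[[[-0.33,-0.71,0.8,0,0,0,1],[-0.33,-0.71,0.8,0,0,0,1],[-0.33,-0.71,0.8,0,0,0,1],[-0.33,-0.71,0.8,0,0,0,1],[-0.33,-0.71,0.8,0,0,0,1],[-0.3,-0.7,0.8,0,0,0,1],[0,0,0.6,0,0,0,1],[0,0,0.6,0,0,0,1],[0,0,0.6,0,0,0,1],[0,0,0.6,0,0,0,1],[0,0,0.6,0,0,0,1],[0,0,0.4,0,0,0,1],[0,0,0.4,0,0,0,1],[0,0,0.1,0,0,0,1],[0,0,0,0,0,0,1],[0,0,0,0,0,0,1]]]' 15; python3 - <<'E'
from h import *
go([.4664,-.2051,.032])
p,d=cams.read_camera("wrist");cv2.imwrite("pics/w3.png",p[:,:,::-1])
E
```

```text
clock: 5.5
tool_pos: [0.4677, -0.2053, 0.0335]
tool_rot: [2.124, 2.314, 0.0]
force: [0.1, 0.5, 0.1]
grip_width: 0.0881
grip_force: 0.0
at [ 0.4677 -0.2053  0.0335] units [ 0.01 -0.05  0.06] tooly yaw 4.9
```

View pics/w3.png

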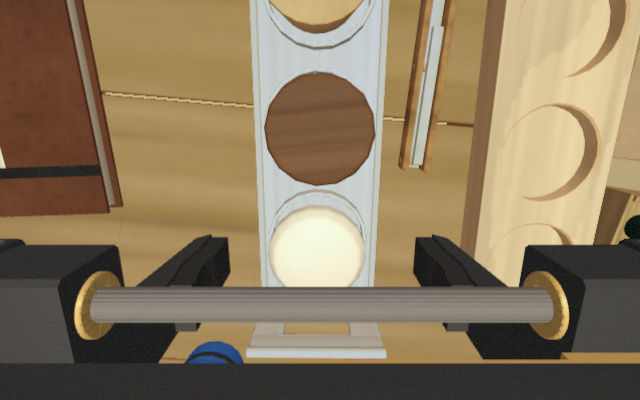

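The silicone bung (318,250) is centred between the fingers. Closing now.

```bash
python3 -m jog '[[[0,0,0,0,0,0,-1],[0,0,0,0,0,0,-1],[0,0,0,0,0,0,-1],[0,0,0,0,0,0,-1],[0,0,0,0,0,0,-1],[0,0,0,0,0,0,-1],[0,0,0,0,0,0,-1],[0,0,0,0,0,0,-1],[0,0,0,0,0,0,-1],[0,0,0,0,0,0,-1]]]' 15;  python3 -m jog '[[[0,0,-0.3,0,0,0,-1],[0,0,-0.6,0,0,0,-1],[0,0,-0.8,0,0,0,-1],[0,0,-0.8,0,0,0,-1],[0,0,-0.8,0,0,0,-1],[0,0,-0.7,0,0,0,-1],[0,0,0,0,0,0,-1],[0,0,0,0,0,0,-1]]]'; python3 - <<'E'
from h import *
go([.5735,-.0209,.132]);go([.5735,-.0209,.0335])
E
```

```text
clock: 6.38
tool_pos: [0.4675, -0.2057, 0.0343]
tool_rot: [2.124, 2.314, -0.002]
force: [-2.3, 1.8, 20.7]
grip_width: 0.027
grip_force: 14.1
clock: 7.05
tool_pos: [0.4683, -0.2056, 0.1336]
tool_rot: [2.123, 2.313, 0.001]
force: [0.3, 0.1, 0.2]
grip_width: 0.0003
grip_force: 0.0
at [ 0.4683 -0.2056  0.1336] units [7.   4.82 0.07] tooly yaw 4.9
at [ 0.4683 -0.2056  0.1336] units [7.01 4.81 4.01] tooly yaw 4.9
```

```bash
python3 - <<'E'
from h import *
p,d=cams.read_camera("wrist");cv2.imwrite("pics/w4.png",p[:,:,::-1])
E
```

```text
(no output)
```

View pics/w4.png

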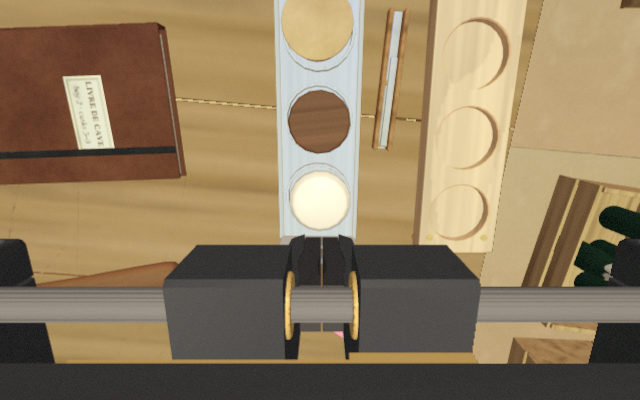

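The silicone bung still stands upright on the drainer (319,200), and the fingers shut without it. I'll check where the bung is relative to the TCP before retrying.

```bash
python3 - <<'E'
from det import *
K,T=camT("wrist");p=cv2.imread("pics/w4.png")[:,:,::-1].copy()
f=lambda h:(h[...,2]>215)&(h[...,1]<75)
c,ax=blob(p,(319,200),34,f);print(c,ax,[onz(K,T,c,z) for z in(.045,.05)])
p3=cv2.imread("pics/w3.png")[:,:,::-1].copy()
s=dict(tool_pos=np.array([.4677,-.2053,.0335]),tool_rot=np.array([2.124,2.314,0]))
K,T3=camT("wrist",s);c3,a3=blob(p3,(318,250),55,f);print(c3,a3,[onz(K,T3,c3,z) for z in(.045,.05)],cross(ray(K,T,c),ray(K,T3,c3)))
Ti=np.linalg.inv(cams.calibration("wrist")["T_tool_cam"])
for P in([0,.042,.008],[0,.042,-.011],[-.009,.044,.008],[.009,.044,.008],[0,.044,-.03]):
    q=K@(Ti@np.r_[P,1])[:3];print(P,q[:2]/q[2])
E
```

```text
[319.6458 199.5313] (57.404666900634766, 58.26221466064453) [array([ 0.4671, -0.2051,  0.045 ]), array([ 0.467 , -0.2038,  0.05  ])]
[316.4886 252.4714] (87.82709503173828, 91.866943359375) [array([ 0.466 , -0.2057,  0.045 ]), array([ 0.4659, -0.2035,  0.05  ])] (array([ 0.4665, -0.2043,  0.0481]), np.float64(0.0010278100363584261))
[0, 0.042, 0.008] [396.7398 237.4327]
[0, 0.042, -0.011] [405.2475 251.5529]
[-0.009, 0.044, 0.008] [399.3913 252.6488]
[0.009, 0.044, 0.008] [401.4182 221.826 ]
[0, 0.044, -0.03] [420.4904 269.2543]
```

```bash
python3 - <<'E'
import cv2,numpy as np
a=cv2.imread("pics/w4.png")[225:340,280:360];b=cv2.imread("pics/w3.png")[225:340,400:480]
c=np.hstack([cv2.resize(x,None,fx=5,fy=5,interpolation=cv2.INTER_CUBIC) for x in(a,b)]);c=np.clip(c.astype(float)*2.2,0,255).astype(np.uint8);cv2.imwrite("pics/c2.png",c)
E
```

```text
(no output)
```

View pics/c2.png

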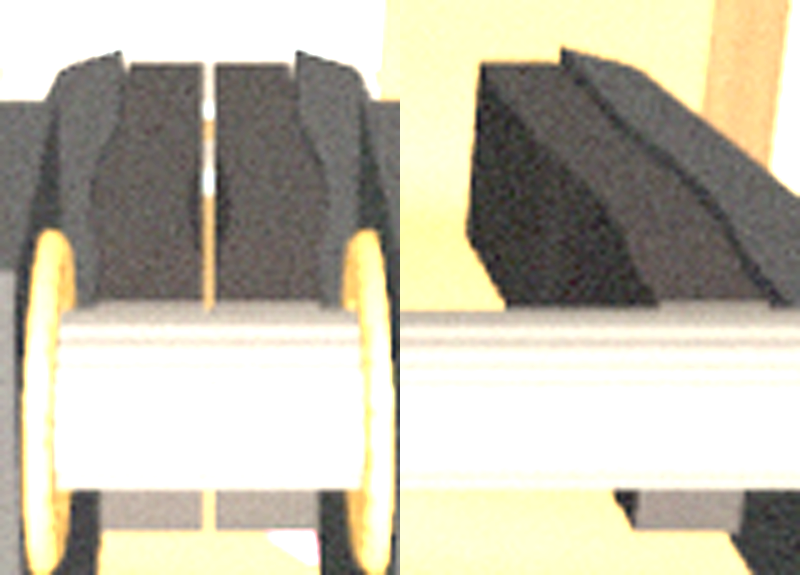

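The crop suggests the fingertips appear nearer the camera than the stated TCP allows, so they may be about 25 mm further back. The width of 27 on the dome with +20 N fits that. I'll check with the depth image.

```bash
python3 - <<'E'
from h import *
p,d=cams.read_camera("wrist");c=cams.calibration("wrist");K,T=c["mtx"],c["T_tool_cam"]
for uv in[(312,240),(330,240),(312,260),(330,270),(312,284),(305,239),(322,305),(230,255),(230,300),(230,350),(400,350),(20,250),(20,350),(320,385)]:
    print(uv,d[uv[1],uv[0]],dep(K,T,d,uv))
go([.4664,-.2045,.05])
E
```

```text
(312, 240) 0.15132155 [ 0.0099 -0.0036 -0.0206]
(330, 240) 0.15148044 [ 0.0099  0.0046 -0.0205]
(312, 260) 0.1314822 [ 0.0097 -0.003  -0.0412]
(330, 270) 0.12336212 [ 0.0096  0.0039 -0.0497]
(312, 284) 0.1137077 [ 0.0094 -0.0025 -0.0597]
(305, 239) 0.29640037 [-0.0434 -0.0138  0.1153]
(322, 305) 0.0721474 [ 0.0258  0.0008 -0.0983]
(230, 255) 0.07649312 [ 0.0345 -0.0204 -0.0915]
(230, 300) 0.0658599 [ 0.0303 -0.0175 -0.1036]
(230, 350) 0.067356534 [ 0.0197 -0.0179 -0.1049]
(400, 350) 0.068041146 [ 0.0192  0.0168 -0.1044]
(20, 250) 0.08574097 [ 0.0319 -0.0773 -0.0826]
(20, 350) 0.08484063 [ 0.0075 -0.0765 -0.09  ]
(320, 385) 0.053298652 [ 0.024   0.0004 -0.1183]
at [ 0.4673 -0.2053  0.1323] units [ 0.04 -0.03  3.29] tooly yaw 4.9
```

Depth confirms it: the fingertips sit about 17 mm behind the reported TCP instead of 8 mm ahead, so the gripper is about 25 mm shorter than stated. I'll go 25 mm lower.

```bash
python3 -m jog '[[[0,0,0,0,0,0,1],[0,0,0,0,0,0,1],[0,0,0,0,0,0,1],[0,0,0,0,0,0,1],[0,0,0,0,0,0,1],[0,0,0,0,0,0,1],[0,0,0,0,0,0,1],[0,0,0,0,0,0,1],[0.04,-0.03,0.8,0,0,0,1],[0,0,0.8,0,0,0,1],[0,0,0.8,0,0,0,1],[0,0,0.7,0,0,0,1],[0,0,0.6,0,0,0,1],[0,0,0.5,0,0,0,1],[0,0,0.4,0,0,0,1],[0,0,0.25,0,0,0,1],[0,0,0.1,0,0,0,1],[0,0,0,0,0,0,1],[0,0,0,0,0,0,1]]]' 15;  python3 -m jog '[[[0,0,0,0,0,0,-1],[0,0,0,0,0,0,-1],[0,0,0,0,0,0,-1],[0,0,0,0,0,0,-1],[0,0,0,0,0,0,-1],[0,0,0,0,0,0,-1],[0,0,0,0,0,0,-1],[0,0,0,0,0,0,-1],[0,0,0,0,0,0,-1],[0,0,0,0,0,0,-1]]]' 15
```

```text
clock: 8.73
tool_pos: [0.4673, -0.2045, 0.0095]
tool_rot: [2.124, 2.314, 0.0]
force: [-0.6, 0.2, 1.2]
grip_width: 0.0881
grip_force: 0.0
clock: 9.57
tool_pos: [0.4671, -0.2045, 0.0093]
tool_rot: [2.124, 2.314, 0.0]
force: [0.3, -1.0, 1.9]
grip_width: 0.0479
grip_force: 15.0
```

```bash
python3 -m jog '[[[0,0,-0.2,0,0,0,-1],[0,0,-0.6,0,0,0,-1],[0,0,-0.8,0,0,0,-1],[0,0,-0.8,0,0,0,-1],[0,0,-0.8,0,0,0,-1],[0,0,-0.8,0,0,0,-1],[0,0,0,0,0,0,-1],[0,0,0,0,0,0,-1]]]'; python3 - <<'E'
from h import *
go([.5735,-.0209,.110])
E
```

```text
clock: 10.23
tool_pos: [0.4674, -0.2048, 0.11]
tool_rot: [2.124, 2.313, 0.001]
force: [-0.5, 0.2, -1.7]
grip_width: 0.0479
grip_force: 15.0
at [ 0.4674 -0.2048  0.11  ] units [6.97 4.85 0.  ] tooly yaw 4.9
```

```bash
python3 -m jog '[[[0.3,0.2,0,0,0,0,-1],[0.7,0.49,0,0,0,0,-1],[0.7,0.49,0,0,0,0,-1],[0.7,0.49,0,0,0,0,-1],[0.7,0.49,0,0,0,0,-1],[0.7,0.49,0,0,0,0,-1],[0.7,0.49,0,0,0,0,-1],[0.7,0.49,0,0,0,0,-1],[0.7,0.49,0,0,0,0,-1],[0.7,0.49,0,0,0,0,-1],[0.37,0.24,0,0,0,0,-1],[0,0,0,0,0,0,-1],[0,0,0,0,0,0,-1],[0,0,0,0,0,0,-1]]]'; python3 - <<'E'
from h import *
go([.5735,-.0209,.0095])
p,d=cams.read_camera("wrist");cv2.imwrite("pics/w5.png",p[:,:,::-1])
E
```

```text
clock: 11.4
tool_pos: [0.5716, -0.0222, 0.1085]
tool_rot: [-2.125, -2.313, 0.005]
force: [-1.0, -0.6, -1.3]
grip_width: 0.0481
grip_force: 15.0
at [ 0.5716 -0.0222  0.1085] units [0.05 0.09 3.96] tooly yaw 4.8
```

View pics/w5.png

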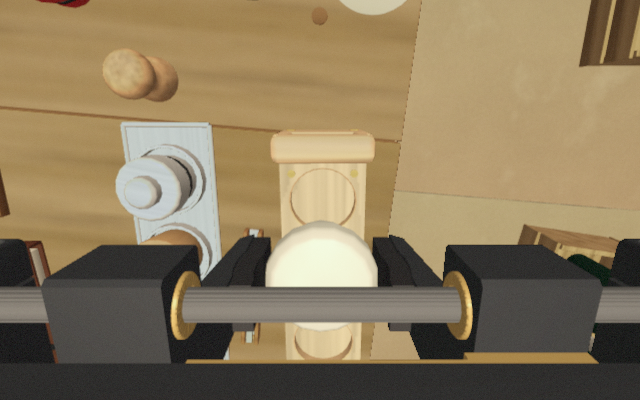

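The bung is held above the board. h1's rim is at (323,197), just below the handle at (322,148). I'll check h1 from here.

```bash
python3 - <<'E'
from det import *
K,T=camT("wrist");p=cv2.imread("pics/w5.png")[:,:,::-1].copy()
for c,r in hough(p,(323,197),45,(25,40)): print(c,r,onz(K,T,c,.02))
g=p[193,270:375].mean(1).astype(int);print(g.tolist())
e=[onz(K,T,(u,193),.02) for u in(281,365)];print(e, (e[0]+e[1])/2)
print("boss",onz(K,T,(139,193),.063))
go([.5735,-.0209,.0095])
E
```

```text
[323. 197.] 31.910349 [ 0.5734 -0.0203  0.02  ]
[128, 125, 127, 127, 125, 126, 126, 125, 125, 135, 165, 183, 181, 180, 181, 184, 184, 184, 186, 182, 161, 139, 177, 181, 183, 185, 187, 185, 184, 185, 189, 189, 191, 193, 192, 195, 196, 197, 196, 197, 197, 195, 194, 194, 192, 190, 190, 190, 193, 193, 191, 191, 189, 192, 190, 188, 188, 192, 197, 198, 201, 199, 199, 197, 194, 189, 190, 194, 196, 195, 197, 195, 189, 186, 183, 189, 195, 199, 201, 202, 200, 199, 199, 187, 142, 169, 181, 183, 186, 191, 194, 194, 192, 192, 186, 161, 123, 123, 122, 124, 122, 122, 120, 120, 123]
[array([ 0.5405, -0.0198,  0.02  ]), array([ 0.6057, -0.0143,  0.02  ])] [ 0.5731 -0.0171  0.02  ]
boss [ 0.4537 -0.0166  0.063 ]
at [ 0.5717 -0.0225  0.1086] units [0.06 0.08 3.97] tooly yaw 4.8
```

```bash
python3 -m jog '[[[0.07,0.07,0.3,0,0,0,-1],[0,0,0.6,0,0,0,-1],[0,0,0.6,0,0,0,-1],[0,0,0.6,0,0,0,-1],[0,0,0.5,0,0,0,-1],[0,0,0.4,0,0,0,-1],[0,0,0.3,0,0,0,-1],[0,0,0.2,0,0,0,-1],[0,0,0.2,0,0,0,-1],[0,0,0.15,0,0,0,-1],[0,0,0.06,0,0,0,-1],[0,0,0,0,0,0,-1],[0,0,0,0,0,0,-1]]]'; python3 - <<'E'
from h import *
go([.5734,-.0203,.0093])
E
```

```text
clock: 12.53
tool_pos: [0.5747, -0.0185, 0.0117]
tool_rot: [2.124, 2.314, 0.001]
force: [-0.8, 0.7, -1.9]
grip_width: 0.0478
grip_force: 15.0
at [ 0.5747 -0.0185  0.0117] units [-0.07 -0.06  0.1 ] tooly yaw 4.9
```

```bash
python3 -m jog '[[[-0.06,-0.06,0.04,0,0,0,-1],[0,0,0.03,0,0,0,-1],[0,0,0.03,0,0,0,-1],[0,0,0.01,0,0,0,-1],[0,0,0,0,0,0,-1]]]';python3 -m jog '[[[0,0,0,0,0,0,0.1],[0,0,0,0,0,0,0.3],[0,0,0,0,0,0,0.6],[0,0,0,0,0,0,0.6],[0,0,0,0,0,0,0.6],[0,0,0,0,0,0,0.6],[0,0,-0.3,0,0,0,0.6],[0,0,-0.6,0,0,0,0.6],[0,0,-0.8,0,0,0,0.6],[0,0,-0.8,0,0,0,0.6],[0,0,-0.8,0,0,0,0.6],[0,0,-0.8,0,0,0,0.6],[0,0,0,0,0,0,0.6],[0,0,0,0,0,0,0.6]]]'; python3 - <<'E'
from det import *
go([.463,-.1445,.115])
K,T=camT("wrist");p,d=cams.read_camera("wrist");cv2.imwrite("pics/w6.png",p[:,:,::-1])
E
```

```text
clock: 12.95
tool_pos: [0.5731, -0.0205, 0.0093]
tool_rot: [2.124, 2.314, -0.001]
force: [-1.5, -0.8, 3.7]
grip_width: 0.048
grip_force: 15.0
clock: 14.12
tool_pos: [0.5738, -0.0202, 0.1124]
tool_rot: [2.123, 2.313, 0.003]
force: [-1.1, 0.2, 0.1]
grip_width: 0.0704
grip_force: 0.0
at [ 0.5738 -0.0202  0.1124] units [-4.58 -4.84 -0.12] tooly yaw 4.9
```

View pics/w6.png

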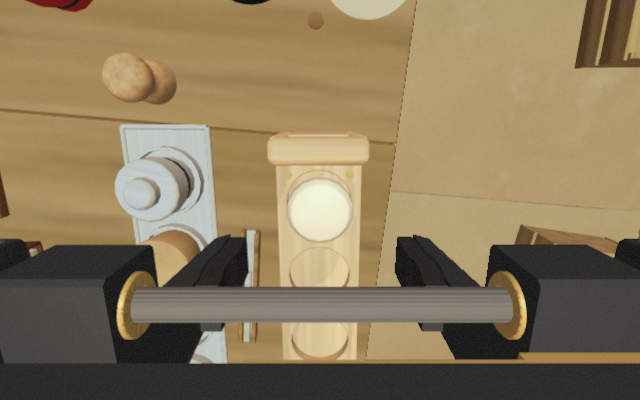

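The silicone bung (319,210) stands in h1. Next, the oak bung.

```bash
python3 -m jog '[[[-0.58,-0.6,0,0,0,0,0.6],[-0.8,-0.85,0,0,0,0,0.6],[-0.8,-0.85,0,0,0,0,0.6],[-0.8,-0.85,0,0,0,0,0.6],[-0.8,-0.85,0,0,0,0,0.6],[-0.5,-0.54,0,0,0,0,0.6],[-0.3,-0.3,0,0,0,0,0.6],[0,0,0,0,0,0,0.6],[0,0,0.4,0,0,0,0.6],[0,0,0.7,0,0,0,0.6],[0,0,0.7,0,0,0,0.6],[0,0,0.7,0,0,0,0.6],[0,0,0.5,0,0,0,0.6],[0,0,0.4,0,0,0,0.6],[0,0,0.3,0,0,0,0.6],[0,0,0.08,0,0,0,0.6],[0,0,0,0,0,0,0.6],[0,0,0,0,0,0,0.6]]]'; python3 -m jog '[[[0,0,0,0,0,0,-1],[0,0,0,0,0,0,-1],[0,0,0,0,0,0,-1],[0,0,0,0,0,0,-1],[0,0,0,0,0,0,-1],[0,0,0,0,0,0,-1],[0,0,0,0,0,0,-1],[0,0,0,0,0,0,-1]]]' 15
```

```text
clock: 15.67
tool_pos: [0.4629, -0.1441, 0.0168]
tool_rot: [2.123, 2.315, 0.001]
force: [-0.3, -0.5, 0.7]
grip_width: 0.0702
grip_force: 0.0
clock: 16.33
tool_pos: [0.4624, -0.1447, 0.0168]
tool_rot: [2.124, 2.314, -0.0]
force: [-0.9, 0.5, 3.4]
grip_width: 0.0394
grip_force: 14.8
```

```bash
python3 -m jog '[[[0,0,-0.2,0,0,0,-1],[0,0,-0.6,0,0,0,-1],[0,0,-0.8,0,0,0,-1],[0,0,-0.8,0,0,0,-1],[0,0,-0.8,0,0,0,-1],[0,0,-0.5,0,0,0,-1],[0,0,0,0,0,0,-1],[0,0,0,0,0,0,-1]]]'; python3 - <<'E'
from h import *
go([.579,-.0845,.110])
p,d=cams.read_camera("scene");cv2.imwrite("pics/s1.png",cv2.resize(p[150:290,220:460,::-1],None,fx=3,fy=3))
E
```

```text
clock: 17.0
tool_pos: [0.4626, -0.1448, 0.1096]
tool_rot: [2.124, 2.313, 0.001]
force: [0.3, -0.3, -0.2]
grip_width: 0.0394
grip_force: 14.9
at [ 0.4626 -0.1448  0.1096] units [ 2.01  4.85 -0.01] tooly yaw 4.9
```

View pics/s1.png

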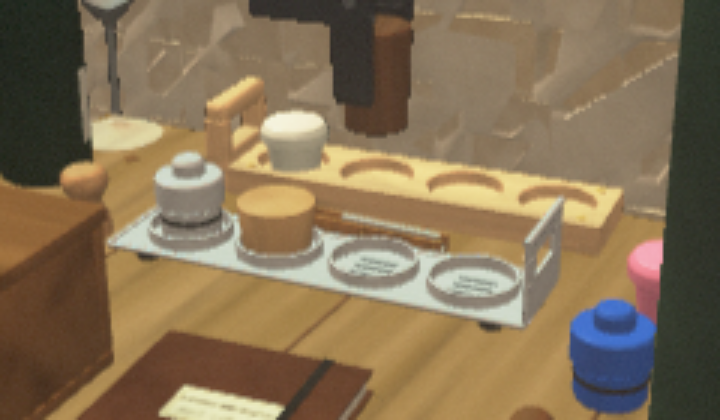

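The oak bung hangs upright in the gripper, and the silicone sits in h1. Moving the oak to h2.

```bash
python3 -m jog '[[[0.15,0.4,0,0,0,0,-1],[0.3,0.75,0,0,0,0,-1],[0.3,0.75,0,0,0,0,-1],[0.3,0.75,0,0,0,0,-1],[0.3,0.75,0,0,0,0,-1],[0.3,0.75,0,0,0,0,-1],[0.26,0.5,0,0,0,0,-1],[0.1,0.2,0,0,0,0,-1],[0,0,0,0,0,0,-1],[0,0,0.4,0,0,0,-1],[0,0,0.7,0,0,0,-1],[0,0,0.7,0,0,0,-1],[0,0,0.6,0,0,0,-1],[0,0,0.3,0,0,0,-1],[0,0,0,0,0,0,-1],[0,0,0,0,0,0,-1]]]'; python3 - <<'E'
from h import *
go([.5792,-.0846,.017])
E
```

```text
clock: 18.38
tool_pos: [0.5781, -0.0846, 0.0413]
tool_rot: [-2.124, -2.314, 0.002]
force: [0.5, -0.3, -0.4]
grip_width: 0.0394
grip_force: 14.9
at [ 0.5781 -0.0846  0.0413] units [-0.    0.05  0.97] tooly yaw 4.9
```

```bash
python3 -m jog '[[[0,0.04,0.25,0,0,0,-1],[0,0,0.25,0,0,0,-1],[0,0,0.2,0,0,0,-1],[0,0,0.12,0,0,0,-1],[0,0,0.08,0,0,0,-1],[0,0,0.04,0,0,0,-1],[0,0,0,0,0,0,-1],[0,0,0,0,0,0,-1]]]'
```

```text
clock: 19.05
tool_pos: [0.58, -0.084, 0.0183]
tool_rot: [2.124, 2.314, 0.0]
force: [0.2, 0.1, -0.6]
grip_width: 0.0392
grip_force: 14.9
```

```bash
python3 -m jog '[[[0,0,0.03,0,0,0,-1],[0,0,0.03,0,0,0,-1],[0,0,0,0,0,0,-1]]]'
```

```text
clock: 19.3
tool_pos: [0.5801, -0.084, 0.0169]
tool_rot: [2.124, 2.314, 0.0]
force: [-0.3, -0.5, 0.0]
grip_width: 0.0397
grip_force: 14.9
```

```bash
python3 -m jog '[[[0,0,0.03,0,0,0,-1],[0,0,0.0,0,0,0,-1]]]'; python3 -m jog '[[[0,0,0.03,0,0,0,-1],[0,0,0.0,0,0,0,-1]]]'
```

```text
clock: 19.47
tool_pos: [0.5801, -0.0841, 0.0168]
tool_rot: [2.124, 2.314, 0.0]
force: [-1.5, -0.2, 6.8]
grip_width: 0.0396
grip_force: 14.8
clock: 19.63
tool_pos: [0.58, -0.0841, 0.0167]
tool_rot: [2.124, 2.314, -0.0]
force: [-3.2, -0.0, 12.8]
grip_width: 0.0395
grip_force: 14.9
```

Seated. Releasing, lifting and heading for the beech bung.

```bash
python3 -m jog '[[[0,0,-0.04,0,0,0,-0.1],[0,0,0,0,0,0,0.2],[0,0,0,0,0,0,0.6],[0,0,0,0,0,0,0.6],[0,0,0,0,0,0,0.6],[0,0,0,0,0,0,0.6],[0,0,-0.3,0,0,0,0.6],[0,0,-0.6,0,0,0,0.6],[0,0,-0.8,0,0,0,0.6],[0,0,-0.8,0,0,0,0.6],[0,0,-0.8,0,0,0,0.6],[0,0,-0.6,0,0,0,0.6],[0,0,0,0,0,0,0.6],[0,0,0,0,0,0,0.6]]]'; python3 - <<'E'
from det import *
go([.456,-.0795,.115]);
K,T=camT("wrist");p,d=cams.read_camera("wrist");cv2.imwrite("pics/w7.png",p[:,:,::-1])
E
```

```text
clock: 20.8
tool_pos: [0.5803, -0.0842, 0.1145]
tool_rot: [2.123, 2.313, 0.002]
force: [-0.0, -1.0, -0.7]
grip_width: 0.0704
grip_force: 0.0
at [ 0.5803 -0.0842  0.1145] units [ 0.61 -4.94 -0.03] tooly yaw 4.9
```

View pics/w7.png

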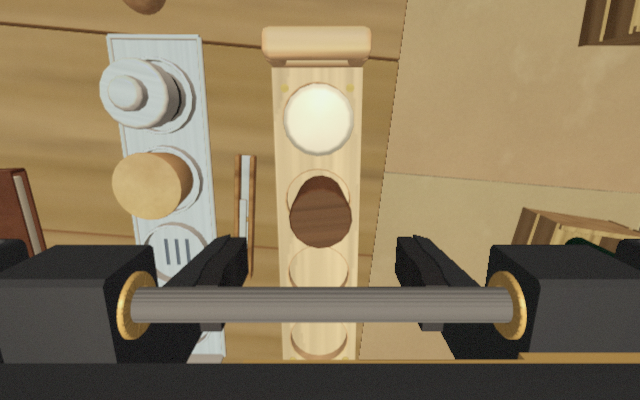

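Oak is upright in h2 (320,212) and silicone is in h1. Next, the beech bung.

```bash
python3 -m jog '[[[0.1,-0.64,0,0,0,0,0.6],[0.1,-0.8,0,0,0,0,0.6],[0.1,-0.8,0,0,0,0,0.6],[0.1,-0.8,0,0,0,0,0.6],[0.1,-0.8,0,0,0,0,0.6],[0.11,-0.7,0,0,0,0,0.6],[0,-0.4,0,0,0,0,0.6],[0,0,0,0,0,0,0.6],[0,0,0.5,0,0,0,0.6],[0,0,0.7,0,0,0,0.6],[0,0,0.7,0,0,0,0.6],[0,0,0.7,0,0,0,0.6],[0,0,0.6,0,0,0,0.6],[0,0,0.5,0,0,0,0.6],[0,0,0.3,0,0,0,0.6],[0,0,0.18,0,0,0,0.6],[0,0,0,0,0,0,0.6],[0,0,0,0,0,0,0.6]]]'; python3 -m jog '[[[0,0,0,0,0,0,-1],[0,0,0,0,0,0,-1],[0,0,0,0,0,0,-1],[0,0,0,0,0,0,-1],[0,0,0,0,0,0,-1],[0,0,0,0,0,0,-1],[0,0,0,0,0,0,-1],[0,0,0,0,0,0,-1]]]' 12
```

```text
clock: 22.35
tool_pos: [0.4558, -0.0794, 0.0091]
tool_rot: [2.124, 2.315, 0.0]
force: [0.4, 0.2, -0.4]
grip_width: 0.0703
grip_force: 0.0
clock: 23.02
tool_pos: [0.4557, -0.0796, 0.0095]
tool_rot: [2.124, 2.314, 0.0]
force: [-1.6, -0.5, 5.6]
grip_width: 0.0476
grip_force: 11.6
```

```bash
python3 -m jog '[[[0,0,-0.1,0,0,0,-1],[0,0,-0.4,0,0,0,-1],[0,0,-0.7,0,0,0,-1],[0,0,-0.8,0,0,0,-1],[0,0,-0.8,0,0,0,-1],[0,0,-0.8,0,0,0,-1],[0,0,-0.4,0,0,0,-1],[0,0,0,0,0,0,-1],[0,0,0,0,0,0,-1]]]'; python3 - <<'E'
from h import *
go([.5846,-.1487,.110])
p,d=cams.read_camera("scene");cv2.imwrite("pics/s2.png",cv2.resize(p[150:290,220:460,::-1],None,fx=3,fy=3))
E
```

```text
clock: 23.77
tool_pos: [0.4556, -0.0796, 0.1093]
tool_rot: [2.124, 2.314, 0.001]
force: [-0.4, -0.3, -0.6]
grip_width: 0.0475
grip_force: 11.9
at [ 0.4556 -0.0796  0.1093] units [-3.19  4.91 -0.02] tooly yaw 4.9
```

View pics/s2.png

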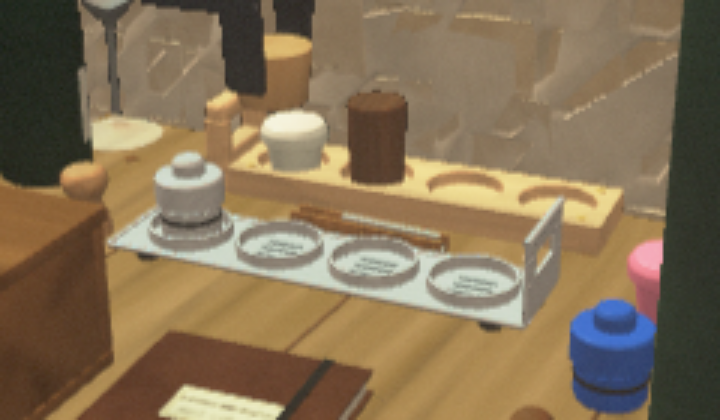

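The beech bung is held upright, with its foot well clear of the oak. Moving to h3.

```bash
python3 -m jog '[[[-0.25,0.4,0,0,0,0,-1],[-0.5,0.75,0,0,0,0,-1],[-0.5,0.75,0,0,0,0,-1],[-0.5,0.75,0,0,0,0,-1],[-0.5,0.75,0,0,0,0,-1],[-0.5,0.75,0,0,0,0,-1],[-0.3,0.5,0,0,0,0,-1],[-0.14,0.26,0,0,0,0,-1],[0,0,0,0,0,0,-1],[0,0,0.4,0,0,0,-1],[0,0,0.7,0,0,0,-1],[0,0,0.7,0,0,0,-1],[0,0,0.6,0,0,0,-1],[0,0,0.3,0,0,0,-1],[0,0,0.25,0,0,0,-1],[0,0,0,0,0,0,-1],[0,0,0,0,0,0,-1],[0,0,0,0,0,0,-1]]]'; python3 - <<'E'
from h import *
go([.5846,-.1487,.0095])
E
```

```text
clock: 25.32
tool_pos: [0.5851, -0.1482, 0.0361]
tool_rot: [2.123, 2.314, 0.001]
force: [-0.2, 0.6, 0.3]
grip_width: 0.0474
grip_force: 11.9
at [ 0.5851 -0.1482  0.0361] units [-0.02 -0.02  1.06] tooly yaw 4.9
```

```bash
python3 -m jog '[[[0,0,0.25,0,0,0,-1],[0,0,0.25,0,0,0,-1],[0,0,0.2,0,0,0,-1],[0,0,0.12,0,0,0,-1],[0,0,0.08,0,0,0,-1],[0,0,0.08,0,0,0,-1],[0,0,0,0,0,0,-1],[0,0,0,0,0,0,-1]]]';  python3 -m jog '[[[0,0,0.04,0,0,0,-1],[0,0,0.04,0,0,0,-1],[0,0,0,0,0,0,-1]]]'
```

```text
clock: 25.98
tool_pos: [0.5847, -0.1483, 0.0109]
tool_rot: [2.124, 2.315, -0.0]
force: [0.2, -0.5, -0.8]
grip_width: 0.0474
grip_force: 11.9
clock: 26.23
tool_pos: [0.5849, -0.1485, 0.0096]
tool_rot: [2.124, 2.314, 0.0]
force: [-1.0, -1.3, 3.5]
grip_width: 0.0476
grip_force: 11.7
```

```bash
python3 -m jog '[[[0,0,0,0,0,0,0.1],[0,0,0,0,0,0,0.3],[0,0,0,0,0,0,0.6],[0,0,0,0,0,0,0.6],[0,0,0,0,0,0,0.6],[0,0,0,0,0,0,0.6],[0,0,-0.3,0,0,0,0.6],[0,0,-0.6,0,0,0,0.6],[0,0,-0.8,0,0,0,0.6],[0,0,-0.8,0,0,0,0.6],[0,0,-0.8,0,0,0,0.6],[0,0,-0.8,0,0,0,0.6],[0,0,-0.3,0,0,0,0.6],[0,0,0,0,0,0,0.6],[0,0,0,0,0,0,0.6]]]'; python3 - <<'E'
from det import *
go([.4545,-.0175,.115]);
E
```

```text
clock: 27.48
tool_pos: [0.5845, -0.1485, 0.1189]
tool_rot: [2.124, 2.314, -0.0]
force: [0.3, -0.2, -0.4]
grip_width: 0.0706
grip_force: 0.0
at [ 0.5845 -0.1485  0.1189] units [ 5.67 -4.73  0.15] tooly yaw 4.9
```

```bash
python3 -m jog '[[[0.37,-0.33,0,0,0,0,0.6],[0.8,-0.65,0,0,0,0,0.6],[0.8,-0.65,0,0,0,0,0.6],[0.8,-0.65,0,0,0,0,0.6],[0.8,-0.65,0,0,0,0,0.6],[0.8,-0.65,0,0,0,0,0.6],[0.8,-0.65,0,0,0,0,0.6],[0.5,-0.5,0,0,0,0,0.6],[0,0,0,0,0,0,0.6],[0,0,0,0,0,0,0.6]]]'; python3 - <<'E'
from det import *
go([.4545,-.0175,.0095]);K,T=camT("wrist");p,d=cams.read_camera("wrist");cv2.imwrite("pics/w8.png",p[:,:,::-1])
E
```

```text
clock: 28.32
tool_pos: [0.4537, -0.0169, 0.1182]
tool_rot: [-2.121, -2.316, 0.003]
force: [0.3, -0.9, -0.2]
grip_width: 0.0703
grip_force: 0.0
at [ 0.4537 -0.0169  0.1182] units [-0.02  0.04  4.35] tooly yaw 5.0
```

View pics/w8.png

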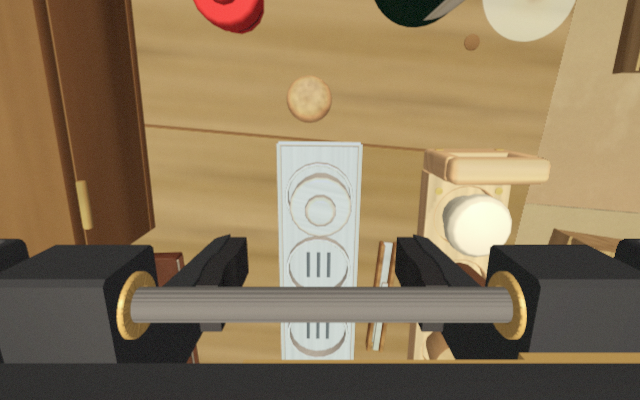

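The steel bung's boss (321,210) lies on the jaws' centre line, and the red look-alike is far off at (230,12). Descending.

```bash
python3 -m jog '[[[0,0,0.5,0,0,0,0.6],[0,0,0.8,0,0,0,0.6],[0,0,0.8,0,0,0,0.6],[0,0,0.7,0,0,0,0.6],[0,0,0.6,0,0,0,0.6],[0,0,0.5,0,0,0,0.6],[0,0,0.3,0,0,0,0.6],[0,0,0.15,0,0,0,0.6],[0,0,0,0,0,0,0.6],[0,0,0,0,0,0,0.6]]]'; python3 -m jog '[[[0,0,0,0,0,0,-1],[0,0,0,0,0,0,-1],[0,0,0,0,0,0,-1],[0,0,0,0,0,0,-1],[0,0,0,0,0,0,-1],[0,0,0,0,0,0,-1],[0,0,0,0,0,0,-1],[0,0,0,0,0,0,-1]]]' 30;  python3 -m jog '[[[0,0,-0.1,0,0,0,-1],[0,0,-0.4,0,0,0,-1],[0,0,-0.7,0,0,0,-1],[0,0,-0.8,0,0,0,-1],[0,0,-0.8,0,0,0,-1],[0,0,-0.8,0,0,0,-1],[0,0,-0.4,0,0,0,-1],[0,0,0,0,0,0,-1],[0,0,0,0,0,0,-1]]]'; python3 - <<'E'
from h import *
go([.5900,-.2115,.110])
E
```

```text
clock: 29.2
tool_pos: [0.4552, -0.0179, 0.0099]
tool_rot: [2.125, 2.313, -0.0]
force: [-0.5, -0.8, -0.9]
grip_width: 0.0702
grip_force: 0.0
clock: 29.87
tool_pos: [0.4545, -0.0175, 0.0105]
tool_rot: [2.124, 2.314, -0.001]
force: [-1.4, -0.9, 6.1]
grip_width: 0.0438
grip_force: 30.0
clock: 30.62
tool_pos: [0.4551, -0.0174, 0.1103]
tool_rot: [2.124, 2.313, 0.002]
force: [-0.5, 0.4, -1.6]
grip_width: 0.0439
grip_force: 30.0
at [ 0.4551 -0.0174  0.1103] units [-8.2   4.72  0.02] tooly yaw 4.9
```

```bash
python3 -m jog '[[[-0.4,0.22,0,0,0,0,-1],[-0.8,0.46,0,0,0,0,-1],[-0.8,0.46,0,0,0,0,-1],[-0.8,0.46,0,0,0,0,-1],[-0.8,0.46,0,0,0,0,-1],[-0.8,0.46,0,0,0,0,-1],[-0.8,0.46,0,0,0,0,-1],[-0.8,0.46,0,0,0,0,-1],[-0.8,0.46,0,0,0,0,-1],[-0.8,0.46,0,0,0,0,-1],[-0.4,0.24,0,0,0,0,-1],[-0.2,0.12,0,0,0,0,-1],[0,0,0,0,0,0,-1],[0,0,0.5,0,0,0,-1],[0,0,0.7,0,0,0,-1],[0,0,0.7,0,0,0,-1],[0,0,0.6,0,0,0,-1],[0,0,0.4,0,0,0,-1],[0,0,0,0,0,0,-1],[0,0,0,0,0,0,-1]]]'; python3 - <<'E'
from h import *
go([.5898,-.2118,.0105])
E
```

```text
clock: 32.28
tool_pos: [0.5892, -0.2103, 0.037]
tool_rot: [-2.122, -2.315, 0.001]
force: [0.5, 0.2, -1.5]
grip_width: 0.0439
grip_force: 30.0
at [ 0.5892 -0.2103  0.037 ] units [-0.06  0.02  1.06] tooly yaw 5.0
```

```bash
python3 -m jog '[[[-0.04,0.02,0.25,0,0,0,-1],[0,0,0.25,0,0,0,-1],[0,0,0.2,0,0,0,-1],[0,0,0.12,0,0,0,-1],[0,0,0.08,0,0,0,-1],[0,0,0.08,0,0,0,-1],[0,0,0,0,0,0,-1],[0,0,0,0,0,0,-1]]]';  python3 -m jog '[[[0,0,0.04,0,0,0,-1],[0,0,0.03,0,0,0,-1],[0,0,0,0,0,0,-1]]]'
```

```text
clock: 32.95
tool_pos: [0.5904, -0.2123, 0.0132]
tool_rot: [2.124, 2.314, 0.0]
force: [-0.6, 0.3, -1.5]
grip_width: 0.0437
grip_force: 30.0
clock: 33.2
tool_pos: [0.5904, -0.2124, 0.0114]
tool_rot: [2.124, 2.314, -0.0]
force: [-0.2, 0.2, -1.7]
grip_width: 0.0443
grip_force: 30.0
```

```bash
python3 -m jog '[[[0,0,0.03,0,0,0,-1],[0,0,0.02,0,0,0,-1],[0,0,0,0,0,0,-1]]]';  python3 -m jog '[[[0,0,0.02,0,0,0,-1],[0,0,0.0,0,0,0,-1]]]'
```

```text
clock: 33.45
tool_pos: [0.5905, -0.2124, 0.0105]
tool_rot: [2.124, 2.314, -0.0]
force: [-0.1, -0.8, 1.8]
grip_width: 0.044
grip_force: 30.0
clock: 33.62
tool_pos: [0.5905, -0.2124, 0.0105]
tool_rot: [2.124, 2.314, -0.0]
force: [-2.0, -0.2, 5.2]
grip_width: 0.044
grip_force: 30.0
```

Seated. Releasing and rising for a final look.

```bash
python3 -m jog '[[[0,0,0,0,0,0,0.1],[0,0,0,0,0,0,0.3],[0,0,0,0,0,0,0.6],[0,0,0,0,0,0,0.6],[0,0,0,0,0,0,0.6],[0,0,0,0,0,0,0.6],[0,0,-0.3,0,0,0,0.6],[0,0,-0.6,0,0,0,0.6],[0,0,-0.8,0,0,0,0.6],[0,0,-0.8,0,0,0,0.6],[0,0,-0.8,0,0,0,0.6],[0,0,-0.8,0,0,0,0.6],[0,0,-0.8,0,0,0,0.6],[0,0,-0.8,0,0,0,0.6],[0,0,0,0,0,0,0.6],[0,0,0,0,0,0,0.6]]]'; python3 - <<'E'
from h import *
p,d=cams.read_camera("scene");q,e=cams.read_camera("wrist")
cv2.imwrite("pics/f.png",np.hstack([cv2.resize(p[150:290,220:460,::-1],(400,233)),cv2.resize(q[:,160:480,::-1],(320,400))[:233]]))
K,T=camT("wrist")
E
```

```text
clock: 34.95
tool_pos: [0.5914, -0.2125, 0.1544]
tool_rot: [2.122, 2.312, 0.003]
force: [-0.1, 0.3, -0.3]
grip_width: 0.071
grip_force: 0.0
```

View pics/f.png

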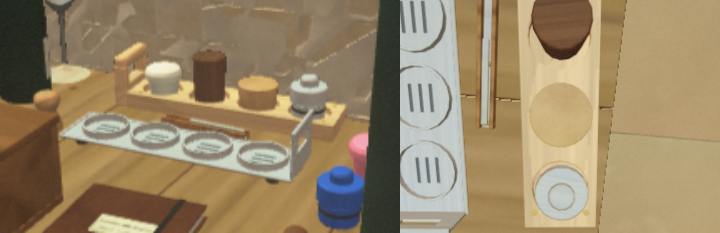

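All four stand upright in order from the handle: silicone (163,78), oak (209,75), beech (257,92), steel (309,93). The gripper is clear of everything.

```bash
python3 -c "
from plant import workorder
print(workorder.finish_job())"
```

```text
the job is handed in; nothing more can be done
None
```

Job handed in at about 35 s: all four bungs stand upright in the board's holes, in order from the handle silicone, oak, beech, steel; the first grasp of the silicone bung slipped off (the fingertips sit about 25 mm further back than stated) and was redone lower.

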